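Lock the lid bar of the small press cask with its pin

ROBOT

A 6-joint arm with a two-finger parallel gripper is mounted at the origin on the work surface. World frame = base frame: x ahead of the robot, y to its left, z up, the work surface at z = 0. Lengths are in m, angles in degrees, forces in N, time in s.
With the tool pointing down it reaches from about 0.35 to 0.95 m from the base axis. Payload 17.4 kg.
Tool frame: the origin (TCP) lies on the centre line of the jaws, within the pads' length; the fingertips stand 19 mm ahead of it and the grasp point (between the pads) is the TCP (ctrl.tip_extent is the distance from the TCP to the fingertips, in m); z points along the fingers, x is the direction in which the jaws open and shut, and the axes are right-handed (so a half turn about z gives the same grasp; the last joint's range is limited). The gripper opens to 93 mm and grips with 3 to 60 N. Pads are 15 mm wide; open, the fingers measure 128 mm over their backs; the gripper's body (75 mm by 188 mm) begins 65 mm behind the grasp point.
Start: joints at [-74.702, 6.646, 82.598, -0, 90.757, -2.166], TCP at [0.203, -0.644, 0.238] pointing down, gripper open.
Joint ranges: [-162.19, 162.19], [-47.58, 125.68], [4.15, 143.07], [-65.23, 245.23], [0.69, 171.88], [-170.13, 170.13]. Speed limits (degrees/s): [108.29, 108.29, 127.2, 180, 180, 180].

INTERFACE

Orientations are given as [roll, pitch, yaw] about the fixed x, y, z axes, in that order (R = Rz(yaw) Ry(pitch) Rx(roll)).
In Python, from cell import ctrl, cams gives the robot as it stands. The module is installed in compiled form; this text tells all that it offers.
- The arm moves only by the tool play_rows, never from a script. Its argument "series" is a list of rows, each an object with "offset": the shift along the world's x, y, z each as a share of 0.2 m, from -1 to 1, a list of three; "twist": the turn about the world's z as a share of 2 pi rad, from -1 to 1; "jaw": the opening, from 0 (shut) to 1 (fully open). A call has 1 to 12 rows; each row shifts and turns the commanded pose from where the row before left it; what a row does not reach is not made up. A row lasts 1/12 s, in which the tool goes at most 41.7 mm and 7.16 degrees, less where a joint would pass 70% of its speed; a pose out of reach is approached as far as the arm can. A call with a number of a shift or a turn outside -1 to 1 is refused whole. A call with a gripper value outside its range is refused whole. The fingers move at their own pace and stop on an object; "grip_force" is the grip in N (left out, the last holds). Time passes only in rows, so rows that do not move let the fingers close. It gives the time, the measured TCP pose, the force and the opening at its end, in the units of the state.
- ctrl.sense(): the state, without advancing time (a new reading comes with each control period).
- cams.get_image(name): name is "scene" or "top"; returns (picture, depth): 384x512x3 uint8, red, green, blue; 384x512 float32, m along the optical axis (not along the pixel's ray), 0 where there is no reading.
- cams.camera_info(name): a dict with "fov_y" (degrees; the focal length in pixels is half the picture's height over the tangent of half this angle, whatever the lens; pixels are square), "cx", "cy" (the principal point, pixels), "position" and "orientation" of the camera in the world. Camera axes: x right, y down, z forward; pixel columns grow to the right and rows downward; lengths in m; the calibration is good to about 2 mm. A picture is of the moment at which its call begins. camera_info takes no time and is no camera call.
- ctrl.hand_in(): hands the job in, once; it reports no verdict.
The state is a dict: "t": time; "joint_pos": joint angles; "qvel": joint speeds; "effort": joint torques, N m; "tcp_pos": TCP position; "tcp_rot": TCP orientation; "contact_force": force on the tool from outside, world axes, zero at the start; "ft_torque": the same for the moment, N m; "opening": finger opening in m.
Only numpy, scipy, OpenCV 4.12 (cv2) and the standard library are available. Lean on these libraries where they do the work, as an engineer would, in place of code of your own. Each camera call takes 0.05 s, during which the arm holds its last target.

TASK

Swing the steel lid bar of the small cask round until its eye lies between the two ears of the yellow yoke, then take the blue-handled pin from its wooden block and pass it down through the upper ear, the eye and the lower ear until its collar sits on the upper ear, and let go. The yoke can sit a little to either side on its post and its place is not measured, so feel for its hole gently and bring the eye into line with it; never force the pin, and leave the bottles and the mug alone.

Things in the scene. Friction and masses are not known exactly. Their poses are not given: they have to be found in the camera images.
- stand: the fixed press cask: plank foot 200 x 360 x 20 mm, wooden cask 175 mm across, lid 120 mm high, a pivot post at its -y side and a yoke post with a yellow yoke at its +y side. Origin on the table under the cask's middle; z up; +y from pivot post to yoke post. The yoke is clamped within 15 mm of the middle of its rail, to either side along the stand's x: a new offset each time that no reading shows
- yoke_middle (a point): fixed on the stand: where the mouth of the upper ear's hole would be if the yoke sat mid-rail; the real hole is up to 15 mm off along the stand's x (0 along y). Ears: level plates 64 (x) x 44 (y) mm, 20 mm (upper) and 12 mm (lower) thick, tops 165 and 129 mm high, joined by a web at +y, open elsewhere; hole 14 mm wide, upright in each ear's middle, one above the other
- pivot (a point): on the bar's hinge axis (upright), at the bar's mid-height, 136 mm above the table
- bar (a joint): lid bar's angle, rad: 0 with the bar along the stand's +y (eye under yoke_middle), growing as the eye swings toward the stand's -x (anticlockwise from above); range -0.15 to 1.0; starts open. Light friction (under 2 N at the knob), stays where left. A yoke offset of d m along the stand's +x needs about -d / 0.23 rad
- bar_knob (a point): upright red round knob on the bar, 20 mm across, 45 mm tall from 140 to 185 mm above the table; this point is on its axis 170 mm above the table, 115 mm from the hinge axis. y axis points along the bar from the hinge to the eye
- bar_eye (a point): centre of the bar's eye on its top face, 140 mm above the table, 230 mm from the hinge axis. The eye is an upright round hole 16 mm wide in the bar's end plate (46 mm across the bar, 44 mm along it, 8 mm thick, from 132 to 140 mm high), which passes level between the ears
- pin: loose steel pin, 120 g as built, standing upright in the block at the start. Origin at the centre of its lower tip, z up toward the handle. From the tip: blunt nose growing from 9.6 mm to 12 mm across over 3 mm, then a 12 mm round shank up to 62 mm, a collar 26 mm across from 62 to 68 mm, then a blue square handle 16 x 16 mm (flat faces along the pin's x and y) from 68 to 110 mm
- pin_collar (a point): on the pin's axis at the underside of its collar, 62 mm above the tip; when the pin is home this lies on the upper ear's top face, 165 mm above the table
- pin_grip (a point): on the pin's axis in the blue handle, 90 mm above the tip: where to hold it
- block: fixed wooden block 75 x 75 x 70 mm tall with a 20 mm hole in the middle of its top, where the pin stands with its collar on the block. Origin under its centre on the table
- bottle1: full amber sauce bottle with white cap, 60 mm across, 200 mm tall, standing. Origin under its base. Leave alone
- bottle2: a second bottle of the same kind. Origin under its base. Leave alone
- cup: white mug, 80 mm across, 85 mm tall. Origin under its base. Leave alone
Not all that is in view belongs to the job. There is more than one size of the pin; the one meant has the size given above.

How it is judged (in metres and radians):
On the way, in this order (a step that is already met when the one before it is completed fails the run):
1. the bar's eye is swung in between the ears of the yoke (value of joint bar between -0.1 and 0.1 rad), for 0.2 s.
2. the pin is down through both ears and the eye (z of pin_collar in the frame of stand between 0.1625 and 0.168 m and horizontal distance between pin_collar and bar_eye below 0.005 m), for 0.2 s.
At the end, for the whole second after the job is handed in: The pin stands upright (within 0.12 rad), released and at rest, through upper ear, eye and lower ear: collar underside within 3 mm of the upper ear's top face (165 mm high), the pin's axis within 5 mm of the eye's centre and within 20 mm of yoke_middle, and the bar within 0.1 rad of straight (all of step 1 and all of step 2 and horizontal distance between pin_collar and yoke_middle below 0.02 m and angle between pin's own z axis and vertical below 0.12 rad and linear speed of pin below 0.02 m/s and contact force between the fingers and pin below 0.1 N); the robot touches nothing.
It fails at once if the pin is forced against the cask, bar or yoke with more than 35 N (contact force between pin and stand above 35 N).
It fails at once if a bottle or the mug is moved more than 30 mm or tipped (distance of any of bottle1, bottle2, cup from where it was at the start of the episode above 0.03 m or angle between any of bottle1, bottle2, cup's own z axis and vertical above 0.3 rad).
It also fails if it takes over 72 s, if anything falls off the work surface, if the arm or the gripper's body presses on something with over 40 N, if the wrist force passes 120 N, or if a joint passes its speed limit or range.

## Working session

There is one attempt and no reset: what is moved stays moved. The work goes in short steps, Python scripts to look and compute and a tool call to move; the robot and the scene stay as the last step left them, time stands still between calls to the robot, and variables do not carry over. Pictures are saved under pics/ and viewed, and the job is handed in when it is done.

Besides the shell and the picture viewer there is one more tool, called after "Request:" as name(argument=value, ...) on one line, values as JSON. play_rows: Moves the arm, as the interface text tells. Shift numbers are shares of 0.2 m and turn numbers shares of 2 pi rad, none past 1 either way. Its arguments: {"type":"object","properties":{"series":{"type":"array","items":{"type":"object","properties":{"offset":{"type":"array","items":{"type":"number","minimum":-1,"maximum":1}},"twist":{"type":"number","minimum":-1,"maximum":1},"jaw":{"type":"number"}}}},"grip_force":{"type":"number"}},"required":["series"]}

```bash
mkdir -p pics; python3 - <<'E'
from cell import ctrl,cams
import cv2,numpy as np
print(ctrl.sense())
for n in ("scene","top"):
    p,d=cams.get_image(n); print(n,cams.camera_info(n))
    np.savez(f"pics/{n}0.npz",p=p,d=d)
    cv2.imwrite(f"pics/{n}0.png",cv2.resize(p[:,:,::-1],(800,600),interpolation=cv2.INTER_CUBIC))
E
```

```text
{'t': 0.0, 'joint_pos': array([-7.47039161e+01,  6.67485255e+00,  8.26367448e+01, -4.42909785e-04,
        9.07570392e+01, -2.16586175e+00]), 'qvel': array([-0.07027155, -0.01904353,  0.0144519 , -0.01041654, -0.02050498,
       -0.03694163]), 'effort': array([ 1.92623447e-03, -7.21255088e+01, -6.22612095e+01,  7.79976323e-02,
        2.37294874e-02, -1.20506174e-04]), 'tcp_pos': array([ 0.20248681, -0.64371269,  0.23688578]), 'tcp_rot': array([-1.79997849e+02,  6.86043159e-02, -7.25380587e+01]), 'contact_force': array([0.49393796, 0.30064286, 0.13813464]), 'ft_torque': array([ 0.0256601 , -0.04213141,  0.01437283]), 'opening': 0.09268717927578583}
scene {'fov_y': 42.34476603781554, 'cx': 257.0965188167681, 'cy': 186.44563970151648, 'position': array([1.56965446, 0.24902886, 0.9590505 ]), 'orientation': array([-128.24355694,    1.1753496 ,  102.60319924])}
top {'fov_y': 42.436444693673025, 'cx': 263.22864012294934, 'cy': 196.91322145755095, 'position': array([ 0.30754021, -0.00506152,  1.63156542]), 'orientation': array([-170.56396734,    0.67169891,  -88.60654774])}
```

View pics/scene0.png

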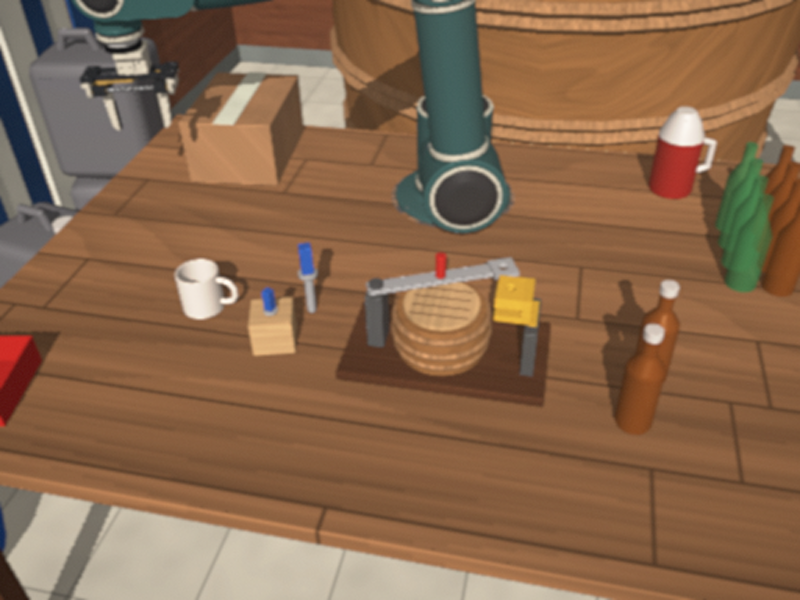

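View pics/top0.png

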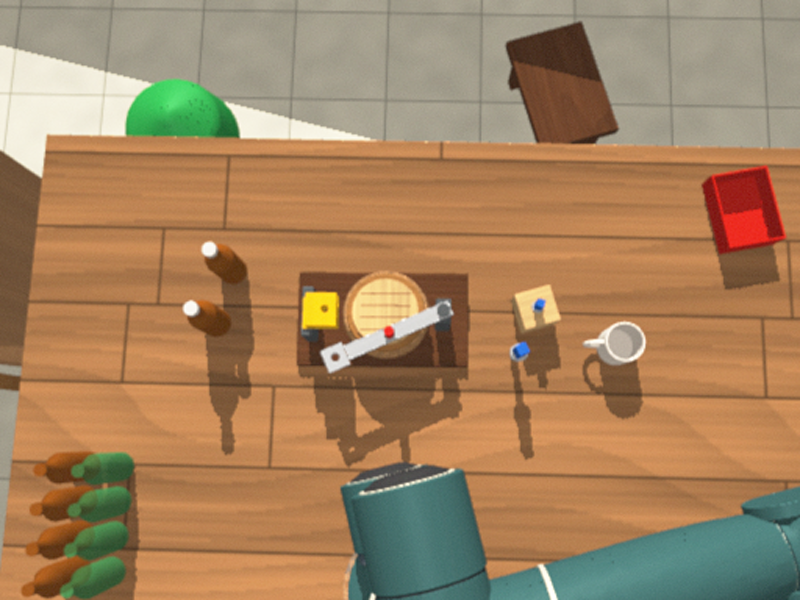

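The scene view shows the yoke at (515,300), red knob at (441,265), and block with blue pin at (270,320). A larger decoy pin stands beside the block at (308,275). In the top view the yoke hole is near (324,309), the eye near (335,356), the knob at (389,332) and the pin at (540,305). Next I measure these points.

```bash
cat > h.py <<'E'
import numpy as np,cv2
from scipy.spatial.transform import Rotation as R
from cell import ctrl,cams
def cam(n):
    i=cams.camera_info(n); f=192/np.tan(np.radians(i['fov_y']/2))
    return f,i['cx'],i['cy'],np.array(i['position']),R.from_euler('xyz',i['orientation'],degrees=True).as_matrix()
def ray(n,u,v,z):
    f,cx,cy,p,M=cam(n); d=M@np.array([(u-cx)/f,(v-cy)/f,1]); return p+d*(z-p[2])/d[2]
def proj(n,X):
    f,cx,cy,p,M=cam(n); q=M.T@(np.asarray(X,float)-p); return np.array([cx+f*q[0]/q[2],cy+f*q[1]/q[2]])
def tri(u1,u2):  # scene px, top px
    A=[];P=[]
    for n,u in(("scene",u1),("top",u2)):
        f,cx,cy,p,M=cam(n); d=M@np.array([(u[0]-cx)/f,(u[1]-cy)/f,1]); d/=np.linalg.norm(d)
        A.append(np.eye(3)-np.outer(d,d));P.append(A[-1]@p)
    return np.linalg.solve(A[0]+A[1],P[0]+P[1])
E
python3 - <<'E'
from h import *
for n,(x0,y0,w,h) in dict(top=(185,165,190,80),scene=(150,145,200,120)).items():
    p=np.load(f"pics/{n}0.npz")['p']
    c=p[y0:y0+h,x0:x0+w,::-1]; cv2.imwrite(f"pics/{n}0c.png",cv2.resize(c,None,fx=4,fy=4,interpolation=cv2.INTER_NEAREST))
    hsv=cv2.cvtColor(p,cv2.COLOR_RGB2HSV)
    for nm,lo,hi in(("blue",(105,120,60),(130,255,255)),("yellow",(22,150,100),(32,255,255)),("red",(0,180,80),(5,255,255))):
        m=cv2.inRange(hsv,lo,hi); k,l,s,ce=cv2.connectedComponentsWithStats(m)
        for i in range(1,k):
            if s[i,4]>15 : print(n,nm,s[i],ce[i].round(2))
E
```

```text
top blue [342 192   6   6  29] [344.72 194.52]
top blue [329 219  10  10  67] [333.43 223.48]
top yellow [194 187  23  23 483] [204.45 198.07]
top red [ 450  106   53   56 2163] [475.37 133.85]
top red [246 209   5   7  28] [248.18 211.79]
scene blue [ 19   0  14  34 231] [25.56 19.23]
scene blue [ 43   0  17  19 134] [50.02 10.6 ]
scene blue [  0  36  33  93 868] [13.38 89.46]
scene blue [  0 130   4  13  34] [  1. 137.]
scene blue [192 156   8  19 123] [195.47 165.18]
scene blue [168 185   8  14  77] [171.52 191.36]
scene blue [  0 327   3  24  52] [  0.73 340.5 ]
scene yellow [318 192  17   6  63] [326.21 194.35]
scene red [416  91  33  36 817] [431.2  109.11]
scene red [279 162   7  15  83] [281.61 168.47]
scene red [   0  214   27   59 1008] [  9.61 236.91]
```

View pics/top0c.png

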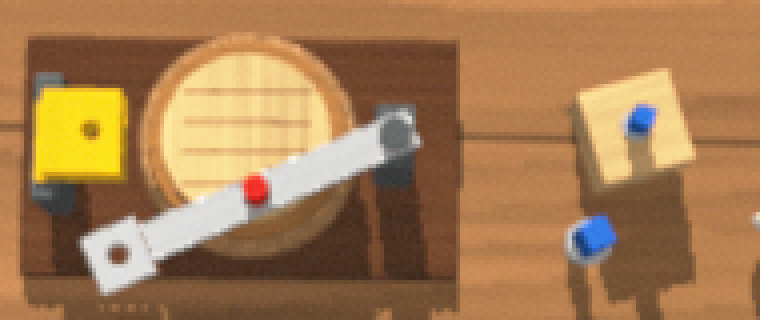

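View pics/scene0c.png

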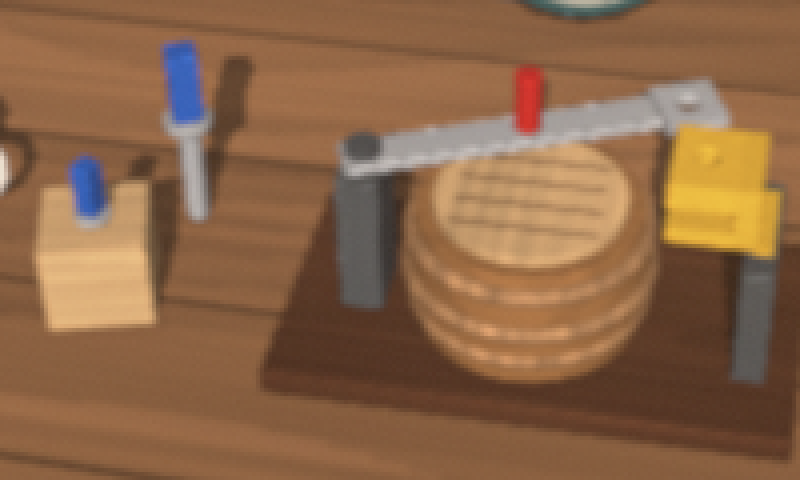

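The top crop shows the yoke hole at about (91,130), the eye hole at (118,253), the hinge cap at (396,132), the knob at (257,188) and the block pin at (641,121). Each needs a sub-pixel fix.

```bash
python3 - <<'E'
from h import *
p=np.load("pics/top0.npz")['p']; g=p.astype(float)
def dark(u,v,r,ch):
    u0,v0=int(u),int(v); w=g[v0-r:v0+r+1,u0-r:u0+r+1,ch]; w=np.clip(np.percentile(w,70)-w,0,None); w[w<0.25*w.max()]=0
    Y,X=np.mgrid[v0-r:v0+r+1,u0-r:u0+r+1]; return (X*w).sum()/w.sum(),(Y*w).sum()/w.sum()
hole=dark(207,197,3,0); eye=dark(214,228,3,0)
print("hole px",hole,"eye px",eye)
for z in(.165,.155,.145):print("hole",z,ray("top",*hole,z).round(4))
for z in(.140,.136,.132):print("eye",z,ray("top",*eye,z).round(4))
piv=(185+396/4-.4,165+132/4-.4)
print("pivot@.145",ray("top",*piv,.145).round(4))
# knob
hsv=cv2.cvtColor(p,cv2.COLOR_RGB2HSV)
print("knob top", ray("top",248.18,211.79,.18).round(4), "tri", tri((281.61,168.47),(248.18,211.79)).round(4))
print("pin handle tri",tri((171.52,191.36),(344.72,194.52)).round(4),"ray .10",ray("top",344.72,194.52,.105).round(4))
print("big pin tri",tri((195.47,165.18),(333.43,223.48)).round(4))
# yellow rect
m=cv2.inRange(hsv,(20,150,150),(34,255,255)); c=max(cv2.findContours(m,0,2)[0],key=cv2.contourArea)
r=cv2.minAreaRect(c);print(r,[ray("top",*q,.165).round(4) for q in cv2.boxPoints(r)])
# board corners
for u,v in((26,38),(460,40),(458,278),(22,276)):
    print("foot",ray("top",185+u/4-.4,165+v/4-.4,.02).round(4))
for u,v in((573,98),(667,68),(694,156),(602,192)):
    print("block",ray("top",185+u/4-.4,165+v/4-.4,.07).round(4))
E
```

```text
hole px (np.float64(207.30357142857142), np.float64(197.0969387755102)) eye px (np.float64(214.05612903225807), np.float64(228.10709677419354))
hole 0.165 [0.5465 0.1864 0.165 ]
hole 0.155 [0.5481 0.1877 0.155 ]
hole 0.145 [0.5497 0.189  0.145 ]
eye 0.14 [0.4558 0.1651 0.14  ]
eye 0.136 [0.4562 0.1655 0.136 ]
eye 0.132 [0.4566 0.166  0.132 ]
pivot@.145 [ 0.5534 -0.0437  0.145 ]
knob top [0.5027 0.0613 0.18  ] tri [0.5043 0.0619 0.168 ]
pin handle tri [ 0.5751 -0.2362  0.0983] ray .10 [ 0.574  -0.2355  0.105 ]
big pin tri [ 0.4794 -0.1961  0.126 ]
((204.5, 198.5), (23.0, 23.0), 90.0) [array([0.5764, 0.231 , 0.165 ]), array([0.578 , 0.1614, 0.165 ]), array([0.5079, 0.1586, 0.165 ]), array([0.5063, 0.2276, 0.165 ])]
foot [0.6466 0.2627 0.02  ]
foot [ 0.6528 -0.0988  0.02  ]
foot [ 0.4546 -0.0996  0.02  ]
foot [0.448  0.2564 0.02  ]
block [ 0.5966 -0.1869  0.07  ]
block [ 0.6227 -0.2621  0.07  ]
block [ 0.5517 -0.2832  0.07  ]
block [ 0.5211 -0.2101  0.07  ]
```

Request:
play_rows(series=[{"offset": [0.075,0.175,0],"twist": 0.01,"jaw": 0.7},{"offset": [0.075,0.175,0],"twist": 0.01,"jaw": 0.7},{"offset": [0.075,0.175,0],"twist": 0.01,"jaw": 0.7},{"offset": [0.075,0.175,0],"twist": 0.01,"jaw": 0.7},{"offset": [0.075,0.175,0],"twist": 0.01,"jaw": 0.7},{"offset": [0.075,0.175,0],"twist": 0.01,"jaw": 0.7},{"offset": [0.075,0.175,0],"twist": 0.01,"jaw": 0.7},{"offset": [0.075,0.175,0],"twist": 0.01,"jaw": 0.7},{"offset": [0.075,0.175,0],"twist": 0.01,"jaw": 0.7},{"offset": [0.075,0.175,0],"twist": 0.01,"jaw": 0.7}], grip_force=10)

```text
t: 0.93
tcp_pos: [0.3527, -0.2921, 0.2375]
tcp_rot: [-180.0, 0.0, -36.4]
contact_force: [1.3, -1.3, 0.8]
opening: 0.0651
```

```bash
python3 - <<'E'
from h import *
p=np.load("pics/scene0.npz")['p']; t=np.load("pics/top0.npz")['p']
a=cv2.resize(p[178:215,155:192,::-1],(400,400),interpolation=cv2.INTER_CUBIC)
b=cv2.resize(t[180:210,330:360,::-1],(400,400),interpolation=cv2.INTER_CUBIC)
cv2.imwrite("pics/pinzoom.png",np.hstack([a,b]))
# scene yoke hole
c=cv2.resize(p[172:210,312:350,::-1],(400,400),interpolation=cv2.INTER_CUBIC)
d=cv2.resize(t[180:212,190:222,::-1],(400,400),interpolation=cv2.INTER_CUBIC)
cv2.imwrite("pics/yokezoom.png",np.hstack([c,d]))
E
```

```text
(no output)
```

View pics/pinzoom.png

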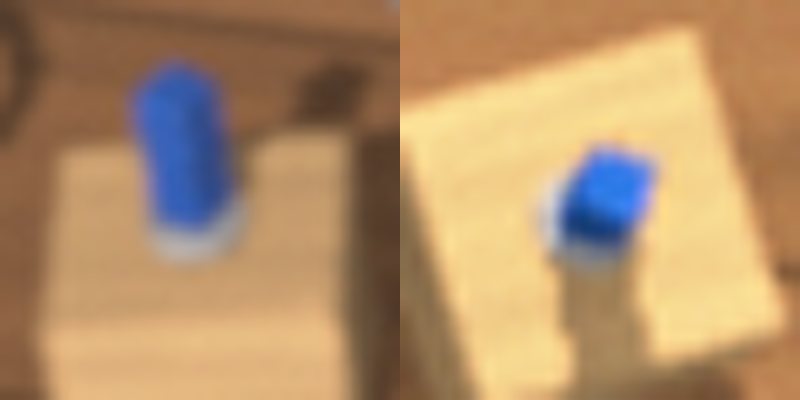

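View pics/yokezoom.png

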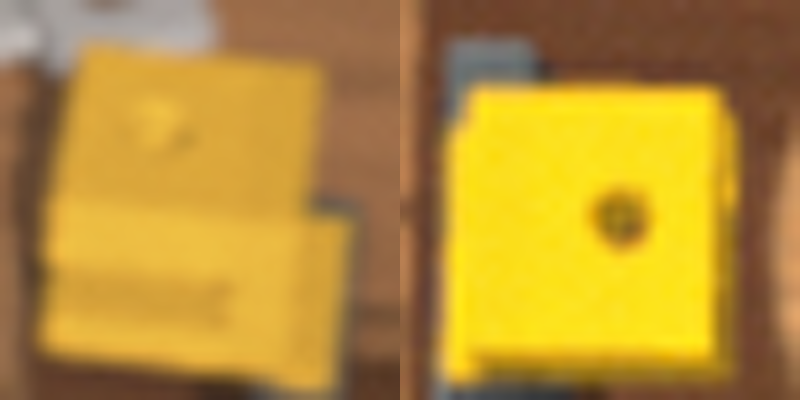

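The handle's top face shows edges at about -17° (mod 90). I will grip it with the jaws at yaw 73°, which keeps clear of the big pin. Carrying on to above the knob.

Request:
play_rows(series=[{"offset": [0.075,0.175,0],"twist": 0.01,"jaw": 0.6},{"offset": [0.075,0.175,0],"twist": 0.01,"jaw": 0.6},{"offset": [0.075,0.175,0],"twist": 0.01,"jaw": 0.6},{"offset": [0.075,0.175,0],"twist": 0.01,"jaw": 0.6},{"offset": [0.075,0.175,0],"twist": 0.01,"jaw": 0.6},{"offset": [0.075,0.175,0],"twist": 0.01,"jaw": 0.6},{"offset": [0.075,0.175,0],"twist": 0.01,"jaw": 0.6},{"offset": [0.075,0.175,0],"twist": 0.01,"jaw": 0.6},{"offset": [0.075,0.175,0],"twist": 0.01,"jaw": 0.6},{"offset": [0.075,0.175,0],"twist": 0.01,"jaw": 0.6},{"offset": [0,0,0],"twist": 0,"jaw": 0.6}])

```text
t: 1.85
tcp_pos: [0.5037, 0.0609, 0.2369]
tcp_rot: [-179.9, 0.1, -0.1]
contact_force: [0.7, -0.8, -0.3]
opening: 0.0559
```

```bash
python3 - <<'E'
from h import *
for n in ("scene","top"):
    p,d=cams.get_image(n)
    np.savez(f"pics/{n}1.npz",p=p,d=d)
    cv2.imwrite(f"pics/{n}1.png",cv2.resize(p[:,:,::-1],(800,600),interpolation=cv2.INTER_CUBIC))
s=ctrl.sense(); print(s['t'],s['tcp_pos'],s['tcp_rot'],s['contact_force'])
print(proj("scene",[.5035,.061,.185]),proj("scene",s['tcp_pos']))
print("pin top",ray("top",346,193,.118), "yoke hole tri",tri((326.8,183.6),(207.3,197.1)))
E
```

```text
1.95 [0.50253092 0.05715285 0.23704445] [ 1.79986548e+02  7.59148237e-02 -4.10949553e-01] [-0.25188291 -0.76487885  0.21032762]
[281.36371643 163.13451032] [280.17745035 146.56249783]
pin top [ 0.57663674 -0.23750508  0.118     ] yoke hole tri [0.54601935 0.18726917 0.16688024]
```

View pics/scene1.png

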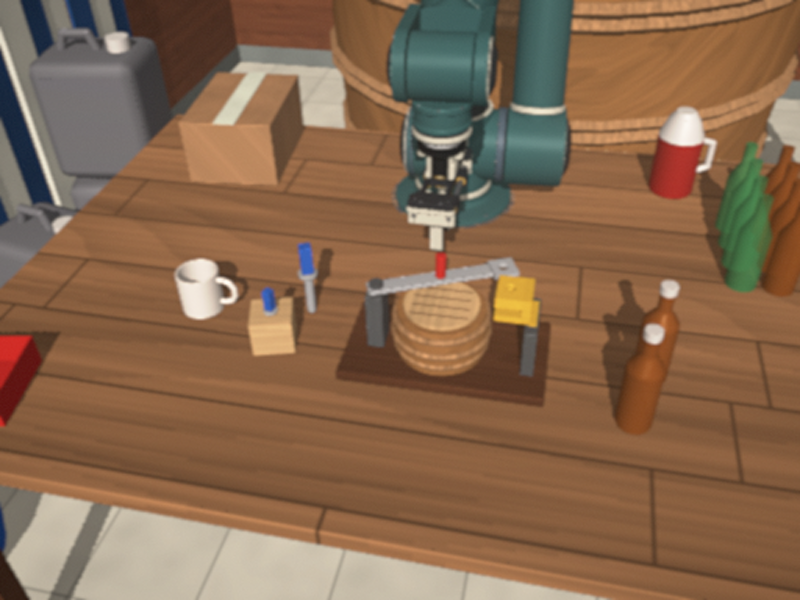

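The scene view shows the open fingers right above the red knob, with the finger at (437,238) and the knob at (441,262). Now I lower, close gently and take a check.

Request:
play_rows(series=[{"offset": [0,0.025,-0.1],"twist": 0,"jaw": 0.6},{"offset": [0,0,-0.1],"twist": 0,"jaw": 0.6},{"offset": [0,0,-0.1],"twist": 0,"jaw": 0.6},{"offset": [0,0,-0.035],"twist": 0,"jaw": 0.6},{"offset": [0,0,0],"twist": 0,"jaw": 0.4},{"offset": [0,0,0],"twist": 0,"jaw": 0.2},{"offset": [0,0,0],"twist": 0,"jaw": 0.1},{"offset": [0,0,0],"twist": 0,"jaw": 0.1},{"offset": [0,0,0],"twist": 0,"jaw": 0.1},{"offset": [0,0,0],"twist": 0,"jaw": 0.1}], grip_force=8)

```text
t: 2.78
tcp_pos: [0.5028, 0.0611, 0.1713]
tcp_rot: [-180.0, -0.1, -0.5]
contact_force: [0.2, 0.2, 0.3]
opening: 0.0205
```

Request:
play_rows(series=[{"offset": [0.027,0.0125,0],"twist": 0,"jaw": 0.1},{"offset": [0.027,0.0105,0],"twist": 0,"jaw": 0.1},{"offset": [0.028,0.009,0],"twist": 0,"jaw": 0.1},{"offset": [0.028,0.008,0],"twist": 0,"jaw": 0.1},{"offset": [0.028,0.006,0],"twist": 0,"jaw": 0.1},{"offset": [0.028,0.0055,0],"twist": 0,"jaw": 0.1},{"offset": [0.034,0.004,0],"twist": 0,"jaw": 0.1},{"offset": [0.034,0.002,0],"twist": 0,"jaw": 0.1},{"offset": [0,0,0],"twist": 0,"jaw": 0.1},{"offset": [0,0,0],"twist": 0,"jaw": 0.1}])

```text
t: 3.62
tcp_pos: [0.5499, 0.0727, 0.1705]
tcp_rot: [-180.0, -0.0, -0.5]
contact_force: [1.7, 3.6, 2.7]
opening: 0.0199
```

```bash
python3 - <<'E'
from h import *
for n in ("scene","top"):
    p,d=cams.get_image(n)
    np.savez(f"pics/{n}2.npz",p=p,d=d)
s=ctrl.sense(); print(s['t'],s['tcp_pos'],s['tcp_rot'],s['contact_force'])
a=np.load("pics/scene2.npz")['p'][140:240,200:350,::-1];b=np.load("pics/top2.npz")['p'][150:250,180:330,::-1]
cv2.imwrite("pics/c2.png",np.vstack([cv2.resize(q,(450,300),interpolation=cv2.INTER_CUBIC) for q in(a,b)]))
E
```

```text
3.7167 [0.54942328 0.07266649 0.17048027] [-1.79989154e+02 -1.42626303e-02 -5.25774479e-01] [3.1800956  3.98702829 2.00934696]
```

View pics/c2.png

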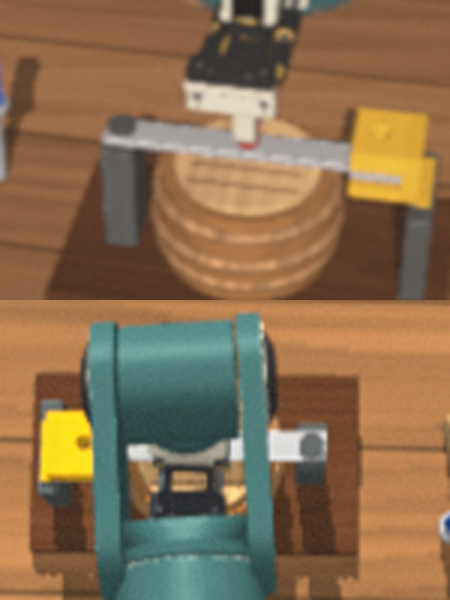

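The scene view shows the bar passing between the yellow ears, with the fingers still on the knob. Releasing it, lifting, and turning toward the pin.

Request:
play_rows(series=[{"offset": [0,0,0],"twist": 0,"jaw": 0.5},{"offset": [0,0,0],"twist": 0,"jaw": 0.5},{"offset": [0,0,0],"twist": 0,"jaw": 0.5},{"offset": [0,0,0.1],"twist": 0,"jaw": 0.5},{"offset": [0,0,0.15],"twist": 0,"jaw": 0.5},{"offset": [0,0,0.1],"twist": 0,"jaw": 0.5},{"offset": [0,0,0],"twist": 0,"jaw": 0.5}])

```text
t: 4.3
tcp_pos: [0.5503, 0.0726, 0.2453]
tcp_rot: [-180.0, -0.3, -0.5]
contact_force: [1.2, 0.1, 0.0]
opening: 0.0466
```

Request:
play_rows(series=[{"offset": [0.012,-0.14,0],"twist": 0.0184,"jaw": 0.5},{"offset": [0.012,-0.14,0],"twist": 0.0184,"jaw": 0.5},{"offset": [0.012,-0.14,0],"twist": 0.0184,"jaw": 0.5},{"offset": [0.012,-0.14,0],"twist": 0.0184,"jaw": 0.5},{"offset": [0.012,-0.14,0],"twist": 0.0184,"jaw": 0.5},{"offset": [0.012,-0.14,0],"twist": 0.0184,"jaw": 0.5},{"offset": [0.012,-0.14,0],"twist": 0.0184,"jaw": 0.5},{"offset": [0.012,-0.14,0],"twist": 0.0184,"jaw": 0.5},{"offset": [0.012,-0.14,0],"twist": 0.0184,"jaw": 0.5},{"offset": [0.012,-0.14,0],"twist": 0.0184,"jaw": 0.5},{"offset": [0.012,-0.14,0],"twist": 0.0184,"jaw": 0.5},{"offset": [0,0,0],"twist": 0,"jaw": 0.5}])

```text
t: 5.3
tcp_pos: [0.5753, -0.2393, 0.2394]
tcp_rot: [-179.9, 0.1, 72.7]
contact_force: [0.5, 0.6, -1.0]
opening: 0.0465
```

```bash
python3 - <<'E'
from h import *
for n in ("scene","top"):
    p,d=cams.get_image(n)
    np.savez(f"pics/{n}3.npz",p=p,d=d)
s=ctrl.sense(); print(s['t'],s['tcp_pos'],s['tcp_rot'],s['contact_force'])
P=np.load("pics/scene3.npz")['p'];T=np.load("pics/top3.npz")['p']
r=lambda q:cv2.resize(q[:,:,::-1],(400,300),interpolation=cv2.INTER_CUBIC)
cv2.imwrite("pics/c3.png",np.vstack([np.hstack([r(P[140:230,150:270]),r(P[165:210,305:365])]),np.hstack([r(T[150:270,290:450]),r(T[180:210,190:230])])]))
g=T.astype(float)
def dark(u,v,r,ch):
    u0,v0=int(u),int(v); w=g[v0-r:v0+r+1,u0-r:u0+r+1,ch]; w=np.clip(np.percentile(w,70)-w,0,None); w[w<0.25*w.max()]=0
    Y,X=np.mgrid[v0-r:v0+r+1,u0-r:u0+r+1]; return (X*w).sum()/w.sum(),(Y*w).sum()/w.sum()
h=dark(207,197,3,0); print(h, ray("top",*h,.165))
E
```

```text
5.4 [ 0.57537041 -0.23612621  0.23973305] [-1.79924858e+02 -7.81338819e-03  7.21637321e+01] [-0.39244228  0.48437112  0.75568449]
(np.float64(207.28229052323456), np.float64(197.10153677277717)) [0.54646059 0.18642364 0.165     ]
```

View pics/c3.png

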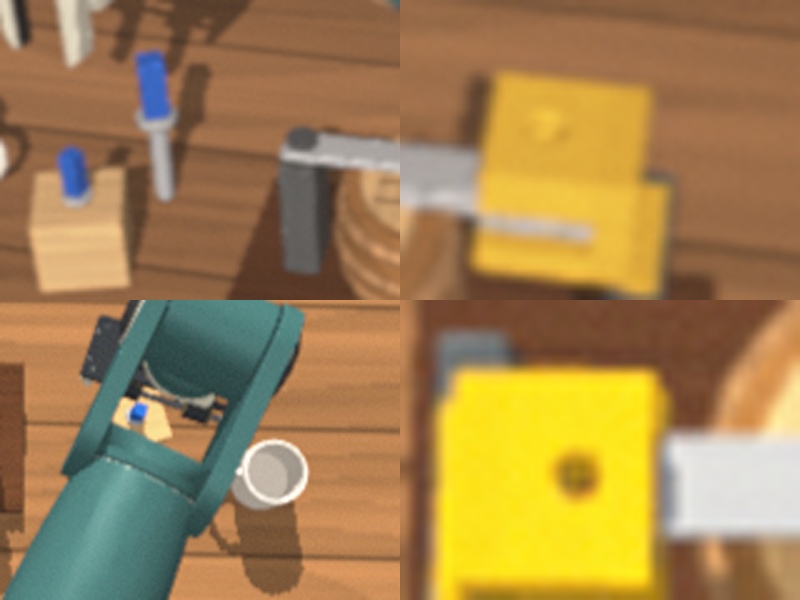

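The scene view shows the bar plate inside the yoke. The top view shows the pin, block and yoke hole (crop 575,475) clear. I will check the bar's centreline against the hole, and the finger position against the pin.

```bash
python3 - <<'E'
from h import *
T=np.load("pics/top3.npz")['p'].astype(float)
print("tcp proj", proj("scene",[.5754,-.236,.2207]),proj("top",[.5754,-.236,.2207]))
sat=T.max(2)-T.min(2); 
pts=[]
for u in list(range(218,226))+list(range(248,254)):
    col=sat[190:208,u]; w=np.clip(60-col,0,None)
    c=(np.arange(190,208)*w).sum()/w.sum(); X=ray("top",u,c,.140); pts.append(X[:2])
pts=np.array(pts);print(pts.round(4).tolist())
c=np.polyfit(pts[:,1],pts[:,0],1);print(c,"x at y=.1864:",np.polyval(c,.1864))
P=np.load("pics/scene3.npz")['p']; hsv=cv2.cvtColor(T.astype(np.uint8),cv2.COLOR_RGB2HSV)
m=cv2.inRange(hsv,(105,120,60),(130,255,255));k,l,s,ce=cv2.connectedComponentsWithStats(m)
print(s[1:],ce[1:])
E
```

```text
tcp proj [165.50209161 155.21859044] [350.92033646 187.3177633 ]
[[0.5476, 0.1567], [0.5481, 0.1537], [0.5482, 0.1506], [0.5481, 0.1475], [0.5474, 0.1444], [0.5475, 0.1414], [0.5474, 0.1383], [0.5478, 0.1353], [0.5394, 0.0646], [0.5495, 0.0618], [0.5502, 0.0588], [0.5502, 0.0557], [0.5501, 0.0527], [0.5502, 0.0496]]
[-0.00796945  0.54883555] x at y=.1864: 0.5473500462931239
[[342 192   6   6  29]] [[344.72413793 194.51724138]]
```

Bar centreline at the yoke gives x ≈ 0.547 against the hole's 0.5465, so they line up within about 1 mm. Now descending on the pin.

Request:
play_rows(series=[{"offset": [0.002,-0.003,-0.15],"twist": 0,"jaw": 0.5},{"offset": [0,0,-0.15],"twist": 0,"jaw": 0.5},{"offset": [0,0,-0.15],"twist": 0,"jaw": 0.5},{"offset": [0,0,-0.15],"twist": 0,"jaw": 0.5},{"offset": [0,0,-0.1],"twist": 0,"jaw": 0.5},{"offset": [0,0,0],"twist": 0,"jaw": 0.5},{"offset": [0,0,0],"twist": 0,"jaw": 0.3},{"offset": [0,0,0],"twist": 0,"jaw": 0.2},{"offset": [0,0,0],"twist": 0,"jaw": 0.1},{"offset": [0,0,0],"twist": 0,"jaw": 0.1},{"offset": [0,0,0],"twist": 0,"jaw": 0.1},{"offset": [0,0,0],"twist": 0,"jaw": 0.1}], grip_force=20)

```text
t: 6.4
tcp_pos: [0.5765, -0.2362, 0.1017]
tcp_rot: [179.9, 0.0, 72.3]
contact_force: [-1.1, 0.2, 5.4]
opening: 0.0158
```

Request:
play_rows(series=[{"offset": [0,0,0.05],"twist": 0,"jaw": 0.1},{"offset": [0,0,0.1],"twist": 0,"jaw": 0.1},{"offset": [0,0,0.2],"twist": 0,"jaw": 0.1},{"offset": [0,0,0.2],"twist": 0,"jaw": 0.1},{"offset": [0,0,0.2],"twist": 0,"jaw": 0.1},{"offset": [0,0,0.15],"twist": 0,"jaw": 0.1},{"offset": [0,0,0.05],"twist": 0,"jaw": 0.1},{"offset": [0,0,0],"twist": 0,"jaw": 0.1},{"offset": [0,0,0],"twist": 0,"jaw": 0.1},{"offset": [0,0,0],"twist": 0,"jaw": 0.1}])

```text
t: 7.23
tcp_pos: [0.5757, -0.2358, 0.2883]
tcp_rot: [-179.8, -0.0, 72.3]
contact_force: [0.3, 0.0, -2.0]
opening: 0.0158
```

```bash
python3 - <<'E'
from h import *
p,d=cams.get_image("scene");np.savez("pics/scene4.npz",p=p,d=d)
s=ctrl.sense(); print(s['t'],s['tcp_pos'],s['tcp_rot'],s['contact_force'],s['opening'])
t=s['tcp_pos'];print("tcp",proj("scene",t),"tip",proj("scene",t-[0,0,.0925]),"collar bottom",proj("scene",t-[0,0,.0305]))
cv2.imwrite("pics/c4.png",cv2.resize(p[110:210,130:230,::-1],(600,600),interpolation=cv2.INTER_CUBIC))
E
```

```text
7.2833 [ 0.57574411 -0.2358071   0.28824332] [-1.79818171e+02 -2.13990877e-02  7.23247020e+01] [ 0.04891583  0.72061464 -1.80313734] 0.01575222433784937
tcp [161.95042277 133.45740693] tip [166.78734888 163.02026227] collar bottom [163.59303    143.49687388]
```

View pics/c4.png

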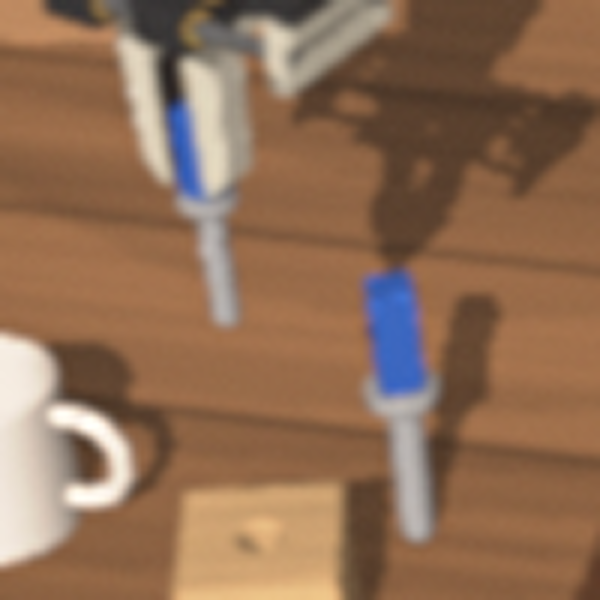

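The pin is held upright in the fingers; its tip at crop (225,322) matches the prediction, and the block is empty. Moving over the yoke.

Request:
play_rows(series=[{"offset": [-0.012,0.088,0],"twist": 0,"jaw": 0.1},{"offset": [-0.012,0.176,0],"twist": 0,"jaw": 0.1},{"offset": [-0.012,0.176,0],"twist": 0,"jaw": 0.1},{"offset": [-0.012,0.176,0],"twist": 0,"jaw": 0.1},{"offset": [-0.012,0.176,0],"twist": 0,"jaw": 0.1},{"offset": [-0.012,0.176,0],"twist": 0,"jaw": 0.1},{"offset": [-0.012,0.176,0],"twist": 0,"jaw": 0.1},{"offset": [-0.012,0.176,0],"twist": 0,"jaw": 0.1},{"offset": [-0.012,0.176,0],"twist": 0,"jaw": 0.1},{"offset": [-0.012,0.176,0],"twist": 0,"jaw": 0.1},{"offset": [-0.012,0.176,0],"twist": 0,"jaw": 0.1},{"offset": [-0.012,0.176,0],"twist": 0,"jaw": 0.1}])

```text
t: 8.28
tcp_pos: [0.5462, 0.1709, 0.2894]
tcp_rot: [-179.9, 0.0, 72.3]
contact_force: [0.3, -0.3, -1.5]
opening: 0.0159
```

Request:
play_rows(series=[{"offset": [0,0.088,0],"twist": 0,"jaw": 0.1},{"offset": [0,0,0],"twist": 0,"jaw": 0.1},{"offset": [0,0,0],"twist": 0,"jaw": 0.1},{"offset": [0,0,0],"twist": 0,"jaw": 0.1}])

```text
t: 8.62
tcp_pos: [0.547, 0.1862, 0.2898]
tcp_rot: [-179.9, 0.0, 72.3]
contact_force: [-0.5, -0.8, -1.6]
opening: 0.0159
```

```bash
python3 - <<'E'
from h import *
for n in("scene","top"):
    p,d=cams.get_image(n);np.savez(f"pics/{n}5.npz",p=p,d=d)
s=ctrl.sense(); print(s['t'],s['tcp_pos'],s['tcp_rot'],s['contact_force'],s['opening'])
t=s['tcp_pos'];print("tcp",proj("scene",t),"tip",proj("scene",t-[0,0,.0925]),"collar bottom",proj("scene",t-[0,0,.0305]))
p=np.load("pics/scene5.npz")['p']
cv2.imwrite("pics/c5.png",cv2.resize(p[120:220,280:380,::-1],(600,600),interpolation=cv2.INTER_CUBIC))
E
```

```text
8.7167 [0.54728021 0.1856003  0.29031828] [-1.79980871e+02  2.21101566e-02  7.22714352e+01] [ 0.28007797  0.73226488 -1.99786507] 0.015618068091797076
tcp [328.95445899 143.84469047] tip [326.44325187 174.27019944] collar bottom [328.1005072  154.19107633]
```

View pics/c5.png

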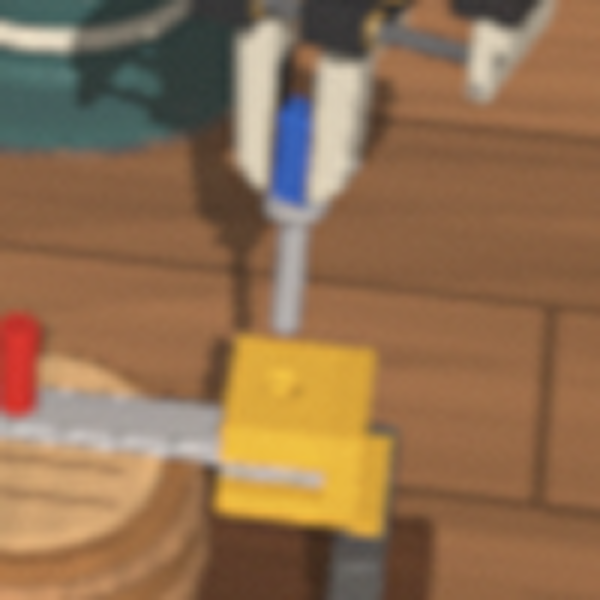

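```bash
python3 - <<'E'
from h import *
print(proj("scene",[.5473,.186,.165]),proj("scene",[.5423,.186,.165]),proj("scene",[.5473,.191,.165]))
p=np.load("pics/scene5.npz")['p']
cv2.imwrite("pics/c5b.png",cv2.resize(p[172:202,312:347,::-1],(700,600),interpolation=cv2.INTER_NEAREST))
E
```

```text
[325.75976423 184.43575619] [325.97607413 183.27208828] [327.69407943 184.66489929]
```

View pics/c5b.png

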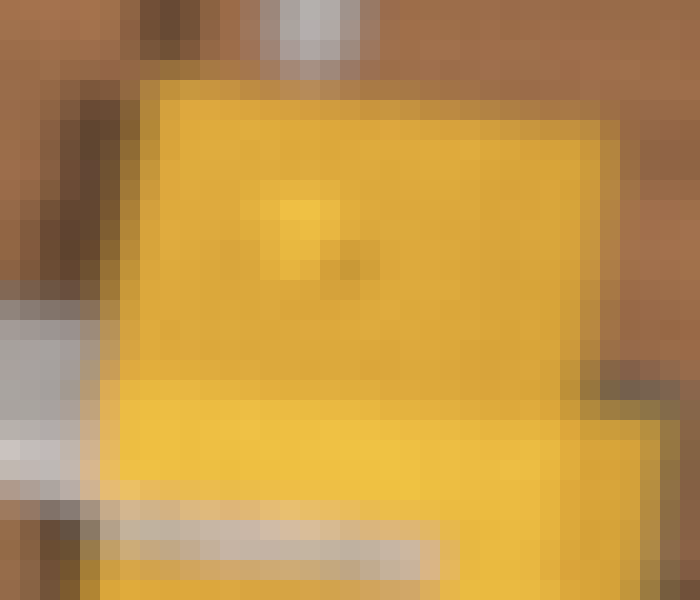

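The tip at crop (287,332) hangs just behind the hole, and the hole at (285,380) is about 1–5 mm nearer the robot by the weak scene estimate. I will go down to just above the ear, then feel in small steps.

Request:
play_rows(series=[{"offset": [-0.005,0,-0.06],"twist": 0,"jaw": 0.1},{"offset": [0,0,-0.06],"twist": 0,"jaw": 0.1},{"offset": [0,0,-0.015],"twist": 0,"jaw": 0.1},{"offset": [0,0,0],"twist": 0,"jaw": 0.1},{"offset": [0,0,0],"twist": 0,"jaw": 0.1},{"offset": [0,0,0],"twist": 0,"jaw": 0.1}])

```text
t: 9.22
tcp_pos: [0.5465, 0.1864, 0.264]
tcp_rot: [180.0, -0.0, 72.3]
contact_force: [0.4, -0.3, -1.8]
opening: 0.0161
```

```bash
python3 - <<'E'
from h import *
for n in("scene",):
    p,d=cams.get_image(n);np.savez(f"pics/{n}6.npz",p=p,d=d)
s=ctrl.sense(); print(s['t'],s['tcp_pos'],s['tcp_rot'],s['contact_force'],s['opening'])
cv2.imwrite("pics/c6.png",cv2.resize(p[150:210,302:362,::-1],(600,600),interpolation=cv2.INTER_CUBIC))
E
```

```text
9.2667 [0.54651543 0.18638406 0.26412076] [ 1.79966691e+02 -1.93122077e-02  7.23246988e+01] [ 0.58920491  0.74231872 -1.04104295] 0.016344557467776806
```

View pics/c6.png

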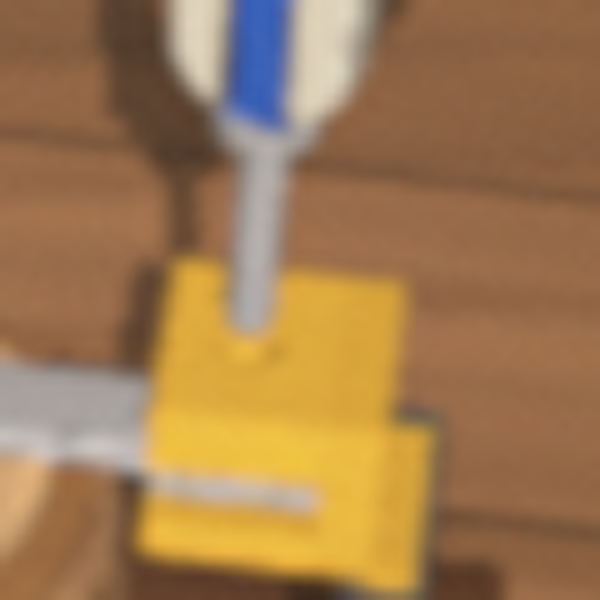

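The tip sits right above the hole (tip at (250,330), hole at (253,347), about 6 mm still to go). Now I feel downward.

Request:
play_rows(series=[{"offset": [0,0,-0.015],"twist": 0,"jaw": 0.1},{"offset": [0,0,-0.01],"twist": 0,"jaw": 0.1},{"offset": [0,0,0],"twist": 0,"jaw": 0.1},{"offset": [0,0,0],"twist": 0,"jaw": 0.1}])

```text
t: 9.6
tcp_pos: [0.5463, 0.1864, 0.2585]
tcp_rot: [-180.0, 0.0, 72.3]
contact_force: [1.0, -0.0, -2.1]
opening: 0.0161
```

Request:
play_rows(series=[{"offset": [0,0,-0.005],"twist": 0,"jaw": 0.1},{"offset": [0,0,-0.005],"twist": 0,"jaw": 0.1},{"offset": [0,0,0],"twist": 0,"jaw": 0.1},{"offset": [0,0,0],"twist": 0,"jaw": 0.1}])

```text
t: 9.93
tcp_pos: [0.5463, 0.1864, 0.2566]
tcp_rot: [-180.0, 0.0, 72.3]
contact_force: [0.1, 0.9, -1.6]
opening: 0.0157
```

Request:
play_rows(series=[{"offset": [0,0,-0.005],"twist": 0,"jaw": 0.1},{"offset": [0,0,-0.005],"twist": 0,"jaw": 0.1},{"offset": [0,0,0],"twist": 0,"jaw": 0.1},{"offset": [0,0,0],"twist": 0,"jaw": 0.1}])

```text
t: 10.27
tcp_pos: [0.5463, 0.1864, 0.2545]
tcp_rot: [-180.0, 0.0, 72.3]
contact_force: [-0.3, 0.9, -0.9]
opening: 0.0162
```

Request:
play_rows(series=[{"offset": [0,0,-0.005],"twist": 0,"jaw": 0.1},{"offset": [0,0,-0.005],"twist": 0,"jaw": 0.1},{"offset": [0,0,0],"twist": 0,"jaw": 0.1},{"offset": [0,0,0],"twist": 0,"jaw": 0.1}])

```text
t: 10.6
tcp_pos: [0.5463, 0.1864, 0.2525]
tcp_rot: [-180.0, 0.0, 72.3]
contact_force: [0.6, -0.7, -1.2]
opening: 0.0157
```

Request:
play_rows(series=[{"offset": [0,0,-0.005],"twist": 0,"jaw": 0.1},{"offset": [0,0,-0.005],"twist": 0,"jaw": 0.1},{"offset": [0,0,-0.005],"twist": 0,"jaw": 0.1},{"offset": [0,0,0],"twist": 0,"jaw": 0.1},{"offset": [0,0,0],"twist": 0,"jaw": 0.1}])

```text
t: 11.02
tcp_pos: [0.5463, 0.1864, 0.2495]
tcp_rot: [-180.0, 0.0, 72.3]
contact_force: [2.0, 0.2, -1.7]
opening: 0.0158
```

Request:
play_rows(series=[{"offset": [0,0,-0.005],"twist": 0,"jaw": 0.1},{"offset": [0,0,-0.005],"twist": 0,"jaw": 0.1},{"offset": [0,0,-0.005],"twist": 0,"jaw": 0.1},{"offset": [0,0,0],"twist": 0,"jaw": 0.1},{"offset": [0,0,0],"twist": 0,"jaw": 0.1}])

```text
t: 11.43
tcp_pos: [0.5463, 0.1864, 0.2465]
tcp_rot: [-180.0, 0.0, 72.3]
contact_force: [-0.0, 0.3, -1.7]
opening: 0.016
```

```bash
python3 - <<'E'
from h import *
for n in("scene",):
    p,d=cams.get_image(n);np.savez(f"pics/{n}7.npz",p=p,d=d)
s=ctrl.sense(); print(s['t'],s['tcp_pos'],s['tcp_rot'],s['contact_force'],s['ft_torque'])
cv2.imwrite("pics/c7.png",cv2.resize(p[150:210,302:362,::-1],(600,600),interpolation=cv2.INTER_CUBIC))
E
```

```text
11.4833 [0.5463533  0.18638834 0.24665296] [-1.79999087e+02  5.81277159e-04  7.23258817e+01] [-0.29194838  0.21441313 -1.70542904] [ 0.0577123  -0.18293173  0.02904203]
```

View pics/c7.png

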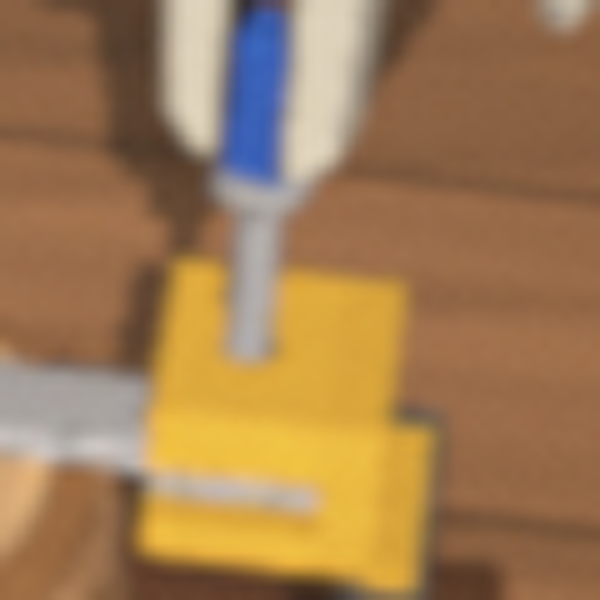

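The shank has gone into the hole, with about 45 mm still showing and no side force. On down toward the eye.

Request:
play_rows(series=[{"offset": [0,0,-0.01],"twist": 0,"jaw": 0.1},{"offset": [0,0,-0.01],"twist": 0,"jaw": 0.1},{"offset": [0,0,-0.01],"twist": 0,"jaw": 0.1},{"offset": [0,0,-0.01],"twist": 0,"jaw": 0.1},{"offset": [0,0,-0.005],"twist": 0,"jaw": 0.1},{"offset": [0,0,0],"twist": 0,"jaw": 0.1},{"offset": [0,0,0],"twist": 0,"jaw": 0.1}])

```text
t: 12.07
tcp_pos: [0.5463, 0.1864, 0.2376]
tcp_rot: [-180.0, 0.0, 72.3]
contact_force: [0.0, 0.0, -1.6]
opening: 0.0159
```

Request:
play_rows(series=[{"offset": [0,0,-0.005],"twist": 0,"jaw": 0.1},{"offset": [0,0,-0.005],"twist": 0,"jaw": 0.1},{"offset": [0,0,-0.005],"twist": 0,"jaw": 0.1},{"offset": [0,0,0],"twist": 0,"jaw": 0.1},{"offset": [0,0,0],"twist": 0,"jaw": 0.1}])

```text
t: 12.48
tcp_pos: [0.5463, 0.1864, 0.2346]
tcp_rot: [-180.0, 0.0, 72.3]
contact_force: [-0.3, -0.8, -1.5]
opening: 0.016
```

Request:
play_rows(series=[{"offset": [0,0,-0.005],"twist": 0,"jaw": 0.1},{"offset": [0,0,-0.005],"twist": 0,"jaw": 0.1},{"offset": [0,0,0],"twist": 0,"jaw": 0.1},{"offset": [0,0,0],"twist": 0,"jaw": 0.1}])

```text
t: 12.82
tcp_pos: [0.5463, 0.1864, 0.2326]
tcp_rot: [-180.0, 0.0, 72.3]
contact_force: [0.6, 0.2, -0.4]
opening: 0.0165
```

Request:
play_rows(series=[{"offset": [0,0,-0.005],"twist": 0,"jaw": 0.1},{"offset": [0,0,0],"twist": 0,"jaw": 0.1},{"offset": [0,0,0],"twist": 0,"jaw": 0.1}])

```text
t: 13.07
tcp_pos: [0.5464, 0.1864, 0.2316]
tcp_rot: [180.0, 0.0, 72.3]
contact_force: [-0.2, -0.7, -1.8]
opening: 0.0161
```

Request:
play_rows(series=[{"offset": [0,0,-0.005],"twist": 0,"jaw": 0.1},{"offset": [0,0,-0.005],"twist": 0,"jaw": 0.1},{"offset": [0,0,0],"twist": 0,"jaw": 0.1},{"offset": [0,0,0],"twist": 0,"jaw": 0.1}])

```text
t: 13.4
tcp_pos: [0.5464, 0.1864, 0.2296]
tcp_rot: [-180.0, 0.0, 72.3]
contact_force: [0.6, -0.1, -2.0]
opening: 0.016
```

Request:
play_rows(series=[{"offset": [0,0,-0.005],"twist": 0,"jaw": 0.1},{"offset": [0,0,-0.005],"twist": 0,"jaw": 0.1},{"offset": [0,0,0],"twist": 0,"jaw": 0.1},{"offset": [0,0,0],"twist": 0,"jaw": 0.1}])

```text
t: 13.73
tcp_pos: [0.5463, 0.1864, 0.2275]
tcp_rot: [-180.0, 0.0, 72.3]
contact_force: [0.7, -0.4, -2.6]
opening: 0.0155
```

Request:
play_rows(series=[{"offset": [0,0,-0.005],"twist": 0,"jaw": 0.1},{"offset": [0,0,-0.005],"twist": 0,"jaw": 0.1},{"offset": [0,0,-0.005],"twist": 0,"jaw": 0.1},{"offset": [0,0,0],"twist": 0,"jaw": 0.1},{"offset": [0,0,0],"twist": 0,"jaw": 0.1}])

```text
t: 14.15
tcp_pos: [0.5463, 0.1864, 0.2246]
tcp_rot: [-180.0, 0.0, 72.3]
contact_force: [0.9, 1.3, -1.9]
opening: 0.016
```

Request:
play_rows(series=[{"offset": [0,0,-0.005],"twist": 0,"jaw": 0.1},{"offset": [0,0,-0.005],"twist": 0,"jaw": 0.1},{"offset": [0,0,0],"twist": 0,"jaw": 0.1},{"offset": [0,0,0],"twist": 0,"jaw": 0.1}])

```text
t: 14.48
tcp_pos: [0.5463, 0.1864, 0.2225]
tcp_rot: [-180.0, 0.0, 72.3]
contact_force: [0.3, -0.6, -2.0]
opening: 0.0161
```

Request:
play_rows(series=[{"offset": [0,0,-0.005],"twist": 0,"jaw": 0.1},{"offset": [0,0,-0.005],"twist": 0,"jaw": 0.1},{"offset": [0,0,0],"twist": 0,"jaw": 0.1},{"offset": [0,0,0],"twist": 0,"jaw": 0.1}])

```text
t: 14.82
tcp_pos: [0.5463, 0.1864, 0.2205]
tcp_rot: [-180.0, 0.0, 72.3]
contact_force: [0.3, -0.1, -0.7]
opening: 0.0159
```

Request:
play_rows(series=[{"offset": [0,0,-0.005],"twist": 0,"jaw": 0.1},{"offset": [0,0,-0.005],"twist": 0,"jaw": 0.1},{"offset": [0,0,0],"twist": 0,"jaw": 0.1},{"offset": [0,0,0],"twist": 0,"jaw": 0.1}])

```text
t: 15.15
tcp_pos: [0.5464, 0.1864, 0.2186]
tcp_rot: [-180.0, 0.0, 72.3]
contact_force: [-0.3, 0.1, -1.6]
opening: 0.0157
```

Request:
play_rows(series=[{"offset": [0,0,-0.005],"twist": 0,"jaw": 0.1},{"offset": [0,0,-0.005],"twist": 0,"jaw": 0.1},{"offset": [0,0,-0.005],"twist": 0,"jaw": 0.1},{"offset": [0,0,-0.005],"twist": 0,"jaw": 0.1},{"offset": [0,0,0],"twist": 0,"jaw": 0.1}])

```text
t: 15.57
tcp_pos: [0.5463, 0.1864, 0.2144]
tcp_rot: [-180.0, 0.0, 72.3]
contact_force: [1.0, 0.6, -1.8]
opening: 0.0155
```

Request:
play_rows(series=[{"offset": [0,0,-0.01],"twist": 0,"jaw": 0.1},{"offset": [0,0,-0.01],"twist": 0,"jaw": 0.1},{"offset": [0,0,-0.01],"twist": 0,"jaw": 0.1},{"offset": [0,0,-0.01],"twist": 0,"jaw": 0.1},{"offset": [0,0,-0.01],"twist": 0,"jaw": 0.1},{"offset": [0,0,0],"twist": 0,"jaw": 0.1}])

```text
t: 16.07
tcp_pos: [0.5463, 0.1864, 0.2041]
tcp_rot: [-180.0, 0.0, 72.3]
contact_force: [1.0, -1.0, -2.3]
opening: 0.0159
```

Request:
play_rows(series=[{"offset": [0,0,-0.01],"twist": 0,"jaw": 0.1},{"offset": [0,0,-0.01],"twist": 0,"jaw": 0.1},{"offset": [0,0,-0.01],"twist": 0,"jaw": 0.1},{"offset": [0,0,0],"twist": 0,"jaw": 0.1},{"offset": [0,0,0],"twist": 0,"jaw": 0.1}])

```text
t: 16.48
tcp_pos: [0.5463, 0.1864, 0.1985]
tcp_rot: [-180.0, 0.0, 72.3]
contact_force: [0.0, -0.1, -2.9]
opening: 0.0158
```

Request:
play_rows(series=[{"offset": [0,0,-0.005],"twist": 0,"jaw": 0.1},{"offset": [0,0,0],"twist": 0,"jaw": 0.1},{"offset": [0,0,0],"twist": 0,"jaw": 0.1}])

```text
t: 16.73
tcp_pos: [0.5463, 0.1864, 0.1976]
tcp_rot: [-180.0, 0.0, 72.3]
contact_force: [-0.1, -0.6, -1.0]
opening: 0.016
```

Request:
play_rows(series=[{"offset": [0,0,-0.005],"twist": 0,"jaw": 0.1},{"offset": [0,0,0],"twist": 0,"jaw": 0.1},{"offset": [0,0,0],"twist": 0,"jaw": 0.1}])

```text
t: 16.98
tcp_pos: [0.5464, 0.1864, 0.1967]
tcp_rot: [180.0, -0.0, 72.3]
contact_force: [0.2, 0.5, -2.1]
opening: 0.0159
```

```bash
python3 - <<'E'
from h import *
p,d=cams.get_image("scene");np.savez("pics/scene8.npz",p=p,d=d)
s=ctrl.sense(); print(s['t'],s['tcp_pos'],s['contact_force'],s['ft_torque'])
cv2.imwrite("pics/c8.png",cv2.resize(p[150:210,302:362,::-1],(600,600),interpolation=cv2.INTER_CUBIC))
E
```

```text
17.0333 [0.54640545 0.18638737 0.1967358 ] [-0.29332091 -0.12209175 -0.82153832] [ 0.05524632 -0.2340668   0.04530272]
```

View pics/c8.png

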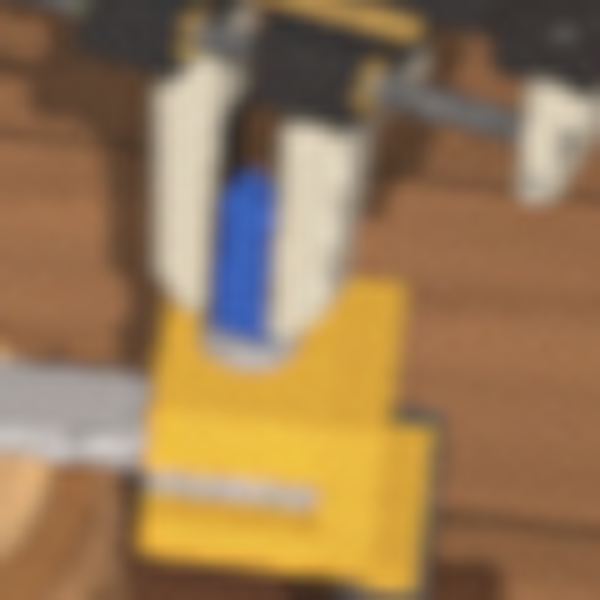

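The collar at (248,355) is now nearly down on the upper ear. I keep to 0.5 mm steps until it touches.

Request:
play_rows(series=[{"offset": [0,0,-0.0025],"twist": 0,"jaw": 0.1},{"offset": [0,0,-0.0025],"twist": 0,"jaw": 0.1},{"offset": [0,0,0],"twist": 0,"jaw": 0.1},{"offset": [0,0,0],"twist": 0,"jaw": 0.1}])

```text
t: 17.37
tcp_pos: [0.5464, 0.1864, 0.1967]
tcp_rot: [180.0, -0.0, 72.3]
contact_force: [-3.5, -1.4, 8.6]
opening: 0.0161
```

Request:
play_rows(series=[{"offset": [0,0,-0.0025],"twist": 0,"jaw": 0.1},{"offset": [0,0,0],"twist": 0,"jaw": 0.1},{"offset": [0,0,0],"twist": 0,"jaw": 0.1}])

```text
t: 17.62
tcp_pos: [0.5465, 0.1864, 0.1967]
tcp_rot: [179.9, -0.0, 72.3]
contact_force: [-4.3, -1.5, 12.2]
opening: 0.0159
```

The descent stops at z = 0.1967 with 12 N up, as expected with the collar seated. Easing off, releasing and lifting straight up.

Request:
play_rows(series=[{"offset": [0,0,0.004],"twist": 0,"jaw": 0.1},{"offset": [0,0,0],"twist": 0,"jaw": 0.2},{"offset": [0,0,0],"twist": 0,"jaw": 0.3},{"offset": [0,0,0],"twist": 0,"jaw": 0.4},{"offset": [0,0,0],"twist": 0,"jaw": 0.4},{"offset": [0,0,0],"twist": 0,"jaw": 0.4},{"offset": [0,0,0.05],"twist": 0,"jaw": 0.4},{"offset": [0,0,0.1],"twist": 0,"jaw": 0.4},{"offset": [0,0,0.15],"twist": 0,"jaw": 0.4},{"offset": [0,0,0.15],"twist": 0,"jaw": 0.4},{"offset": [0,0,0.05],"twist": 0,"jaw": 0.4}])

```text
t: 18.53
tcp_pos: [0.5469, 0.1866, 0.3015]
tcp_rot: [179.8, -0.2, 72.3]
contact_force: [-0.1, 0.1, 1.7]
opening: 0.0376
```

Request:
play_rows(series=[{"offset": [0,-0.15,0],"twist": 0,"jaw": 0.4},{"offset": [0,-0.15,0],"twist": 0,"jaw": 0.4},{"offset": [0,-0.15,0],"twist": 0,"jaw": 0.4},{"offset": [0,-0.15,0],"twist": 0,"jaw": 0.4},{"offset": [0,-0.15,0],"twist": 0,"jaw": 0.4},{"offset": [0,-0.15,0],"twist": 0,"jaw": 0.4},{"offset": [0,0,0],"twist": 0,"jaw": 0.4},{"offset": [0,0,0],"twist": 0,"jaw": 0.4},{"offset": [0,0,0],"twist": 0,"jaw": 0.4}])

```text
t: 19.28
tcp_pos: [0.5464, 0.0066, 0.2962]
tcp_rot: [180.0, -0.0, 72.3]
contact_force: [-0.2, 1.0, -0.2]
opening: 0.0372
```

```bash
python3 - <<'E'
from h import *
P={}
for n in("scene","top"):
    P[n],d=cams.get_image(n)
s=ctrl.sense(); print(s['t'],s['tcp_pos'],s['contact_force'],s['opening'])
r=lambda q:cv2.resize(q[:,:,::-1],(400,400),interpolation=cv2.INTER_CUBIC)
cv2.imwrite("pics/c9.png",np.hstack([r(P['scene'][150:210,302:362]),r(P['top'][170:220,182:232])]))
cv2.imwrite("pics/f9.png",cv2.resize(P['scene'][:,:,::-1],(800,600)))
C={}
for n in P:
    m=cv2.inRange(cv2.cvtColor(P[n],cv2.COLOR_RGB2HSV),(105,120,60),(130,255,255));k,l,st,ce=cv2.connectedComponentsWithStats(m)
    for i in range(1,k):
        print(n,st[i],ce[i]) if st[i,4]>15 else 0
    print(n,"expect handle mid",proj(n,[.5464,.1864,.192]))
    # home handle spans z .171-.213
    print(n,"bottom",proj(n,[.5464,.1864,.171]),"top",proj(n,[.5464,.1864,.213]))
E
```

```text
19.3833 [0.54639033 0.00724937 0.29608306] [-0.13583672  1.00880529 -0.26159246] 0.03708353047923794
scene [ 18   0  15  34 258] [25.02713178 18.05426357]
scene [ 42   0  20  22 236] [51.30508475  8.40677966]
scene [ 71   0  12  20 131] [76.38931298  8.9389313 ]
scene [  0  36  33  94 922] [13.07700651 89.14425163]
scene [  0 130   4  13  35] [  1.05714286 137.        ]
scene [192 156   8  19 123] [195.47154472 165.17886179]
scene [324 168   7  15  87] [326.7816092  175.11494253]
scene [  0 327   3  24  52] [  0.73076923 340.5       ]
scene expect handle mid [326.64441423 175.92454983]
scene bottom [326.1053674  182.41405954] top [327.19462837 169.30059837]
top [203 193   7   7  33] [206.06060606 195.84848485]
top [329 219  10  10  67] [333.43283582 223.47761194]
top expect handle mid [206.16320062 195.62817564]
top bottom [207.04252312 196.79433527] top [205.25860337 194.42849659]
```

View pics/c9.png

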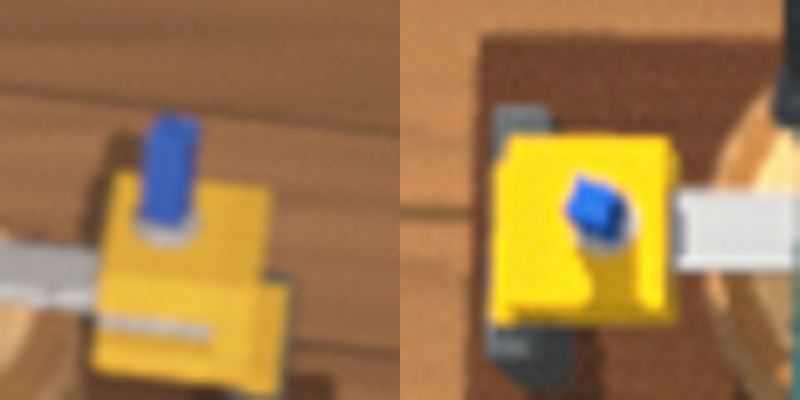

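View pics/f9.png

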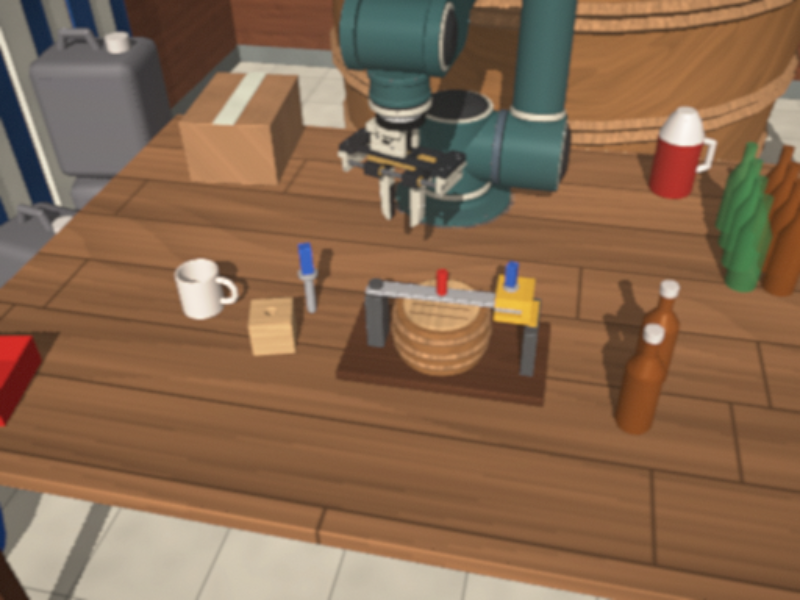

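```bash
python3 - <<'E'
from h import *
print("block: pred",proj("scene",[.5757,-.2358,.097]),"seen 171.52 191.36")
print("yoke: pred",proj("scene",[.5464,.1864,.192]),"seen 326.78 175.11")
print("if 3mm up",proj("scene",[.5464,.1864,.195]))
print("block top pred",proj("top",[.5757,-.2358,.097]),"seen 344.72 194.52"); print("yoke top",proj("top",[.5464,.1864,.192]),"seen 206.06 195.85")
print(tri((326.78,175.11),(206.06,195.85)),tri((171.52,191.36),(344.72,194.52)))
E
```

```text
block: pred [171.51637505 191.8656481 ] seen 171.52 191.36
yoke: pred [326.64441423 175.92454983] seen 326.78 175.11
if 3mm up [326.72232451 174.98659877]
block top pred [344.43209018 194.42945216] seen 344.72 194.52
yoke top [206.16320062 195.62817564] seen 206.06 195.85
[0.54541177 0.18646868 0.19388314] [ 0.57509677 -0.23618769  0.09830796]
```

The collar is seated: TCP-to-collar was 0.0317 m at the block, so it should stop at 0.1967 m, which is exactly where it did. The pin stands upright in the yoke, and the bottles and mug are where they were. Handing in.

```bash
python3 - <<'E'
from cell import ctrl
print(ctrl.hand_in())
E
```

```text
the job is handed in; nothing more can be done
None
```

I swung the bar closed by its knob until its eye lay between the yoke's ears. Then I took the pin from its block and lowered it through the upper ear, the eye and the lower ear until the collar sat on the upper ear. I let go, backed the arm away and handed in at about 19 s of the 72 s. The hand-in gave no verdict.

**Alignment:** before insertion, the top camera put the yoke hole at x ≈ 0.5465 m and the bar's centreline at 0.547 m. I felt down in small steps, mostly 1 mm, and saw no resistance until the end, where the highest reading was 12 N, against the 35 N limit.

**Seating:** the downward travel stopped at TCP height 0.1967 m. That is exactly the height expected with the collar on the ear.

**After release:** the last pictures show the pin upright in the yoke and the gripper well clear. The bottles, mug and spare pin look unmoved. The two-camera fix of the handle came out 1.9 mm high and 1 mm off in x. The same fix on the pin in the block was already 1.3 mm high, so about 0.6 mm in height is left, within camera error.

**Disagreement:** before insertion, the less sensitive scene view had put the hole up to about 5 mm nearer the robot. I followed the top-view estimate, and the pin went in freely there.

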